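# Find the register hole with the locating pin

### The arm

A 6-joint arm with a two-finger parallel gripper is mounted at the origin on the work surface. World frame = base frame: x ahead of the robot, y to its left, z up, the work surface at z = 0. Lengths are in mm, angles in rad, forces in N, time in s.
With the tool pointing down it reaches from about 275 to 750 mm from the base axis. Payload 10.2 kg.
Tool frame: the origin (TCP) lies at the very end of the fingers, on their centre line; the grasp point (between the pads) lies 19 mm behind it; x points along the fingers, y is the direction in which the jaws open and shut, and the axes are right-handed (so a half turn about x gives the same grasp; the last joint's range is limited). The gripper opens to 85 mm and grips with 20 to 120 N. Pads are 22 mm wide; open, the fingers measure 114 mm over their backs; the gripper's body (76 mm by 85 mm) begins 54 mm behind the grasp point. The pads swing forward as they close: fully open they stand 13 mm farther back than shut.
Start: joints at [-1.512, 0.313, 1.498, -0, 1.331, -0.223], TCP at [145.981, -504.302, 231.294] pointing down, gripper open.
Joint ranges: [-2.94, 2.94], [-0.97, 2.17], [0.19, 2.56], [-1.23, 4.37], [0.02, 3.11], [-2.88, 2.88]. Speed limits (rad/s): [2.39, 2.39, 3.01, 3.14, 3.14, 3.14].

### API

Orientations are given as a unit quaternion [w, x, y, z].
In Python, from rig import ctrl, viewer, finish_job gives the robot as it stands.
- The arm moves only by the tool carry_out, never from a script. Its argument "targets" is a list of rows, each an object of numbers: "x", "y", "z": the shift along the world's x, y, z in m; "ax", "ay", "az": the turn, a rotation vector about the world's x, y, z in rad; "hand": the opening, from -1 (shut) to 1 (fully open). A call has 1 to 5 rows; each row is the pose to reach, as a shift and turn from the pose commanded when the call began; what a row does not reach only later rows make up. A row lasts 1/8 s, in which the tool goes at most 62.5 mm and 10.7 degrees, less where a joint would pass 70% of its speed; a pose out of reach is approached as far as the arm can. A call with a gripper value outside its range is refused whole. The fingers move at their own pace and stop on an object; "grip_force" is the grip in N (left out, the last holds). Time passes only in rows, so rows that repeat a pose let the fingers close. It gives the time, the measured TCP pose, the force and the opening at its end, in the units of the state.
- ctrl.sense(): the state, without advancing time (a new reading comes with each control period).
- viewer.capture(name): name is "side" or "top" or "wrist"; returns the picture (384x512x3 uint8, blue, green, red); there is no depth.
- viewer.camera_info(name): a dict with "fx", "fy", "cx", "cy" (pixels), "k1" (the pictures are not rectified: a ray, as slopes to the right and down, at radius r is drawn at 1 + k1 r^2 times it, then the intrinsics apply), "R" (3x3) and "t" (3): a world point X has camera coordinates R X + t. Camera axes: x right, y down, z forward; pixel columns grow to the right and rows downward; lengths in mm; the calibration is good to about 2 mm. A picture is of the moment at which its call begins: read the wrist's pose just before it. camera_info takes no time and is no camera call; for the wrist camera it gives the pose at the moment of the call.
- finish_job(): hands the job in, once; it reports no verdict.
The state is a dict: "time_s": time; "joints": joint angles; "dq": joint speeds; "tau": joint torques, N m; "eef_pos": TCP position; "ee_rot": TCP orientation; "force": force on the tool from outside, world axes, zero at the start; "wrist_torque": the same for the moment, N m; "grip_width": opening from 0.0 (shut) to 1.0 (fully open).
Only numpy, scipy, OpenCV 4.12 (cv2) and the standard library are available. Lean on these libraries where they do the work, as an engineer would, in place of code of your own. Each camera call takes 0.05 s, during which the arm holds its last target. There are 200 camera calls.

### The job

Take the yellow-handled locating pin out of its wooden rack and set its tip lightly on the black steel bar of the registration bed, close beside the brass clamp. Slide the tip along the middle of the bar, away from the brass clamp, until it drops into the unmarked hole; leave the pin standing upright, fully home in the hole, and let go. Keep the pin upright and press gently throughout (it must never bear on the bed with more than 25 N) and leave the awl, the punch and the red-capped ink jar where they are.

Things in the scene. Friction and masses are not known exactly. Their poses are not given: they have to be found in the camera images.
- pin: Locating pin, 85 mm long, about 90 g. Steel shank 12 mm in diameter, 45 mm long, nose tapered to 7 mm over its last 3 mm; 18 mm brass collar at 42 to 45 mm; square yellow handle 22 x 22 mm, 45 to 85 mm above the tip. Origin at the tip; z up to the handle; x, y normal to the handle's flats. It starts loose in one of the three rack holes, its x axis within 0.3 rad of the rack's.
- rack: Wooden tool rack, fixed, 50 mm (x) by 200 mm (y), 36 mm high; origin at the centre of its underside; y along the row of three holes (y = -75, 0, 75 mm; 13 mm in diameter, 30 mm deep). The pin, awl and punch stand in them in any order.
- bed: Registration bed, fixed, 140 mm (x) by 290 mm (y), 24 mm high to the top of its grey cheeks and the black bar between them; origin at the centre of its underside, y along the bar. Two clamps cross the bar at the ends: brass at +y, grey at -y, their tops 10 mm above the bar, screw heads 6 mm more.
- bar_top (a point): Top face of the black steel bar, on its middle line, midway between the clamps; axes as the bed's (y towards the brass clamp, z up). The bar, 60 mm wide, lies on firm rubber (sinks 1 mm per 4 N, at most 6 mm) and shows from y = -58 to +58 mm. Its blind hole (13.2 mm in diameter, 18 mm deep, same colour) lies at x = 0, anywhere from y = -40 to +18 mm: nothing reports where.
- bar_start (a point): Point on the bar's top face and middle line close beside the brass clamp, 44 mm from bar_top towards that clamp: the place to set the tip down before sliding (within 12 mm of the middle line and 14 mm along it).
- awl: Awl with a dark turned wooden handle, about 80 mm, 26 mm at its widest, standing in the rack. Origin at its tip. Leave alone.
- punch: Punch with a round red handle, 75 mm tall, 20 mm in diameter, standing in the rack. Origin at its tip. Leave alone.
- ink_red: Ink jar with a red cap, 60 mm in diameter, 75 mm tall; origin under its centre. Leave alone.
Things that resemble listed ones, but are neither listed nor needed, are in the scene too. What is shaped like the pin but blue or pink is not meant. There is more than one size of the rack; the one meant has the size given above.

How it is judged (in metres and radians):
On the way, in this order (a step that is already met when the one before it is completed fails the run):
1. the pin has been lifted clear out of the rack (z of pin in the frame of rack above 0.04 m), for 0.1 s.
2. the tip rests on the bar's middle line close beside the brass clamp (within 12 mm of the line, more than 30 mm from the bar's midpoint towards the brass clamp) (y of pin in the frame of bar_top between 0.03 and 0.06 m and x of pin in the frame of bar_top between -0.012 and 0.012 m and z of pin in the frame of bar_top below 0.004 m and contact force between pin and bed above 0.5 N), for 0.1 s.
3. the pin has dropped at least 15 mm into the hole in the bar (z of pin in the frame of bar_top below -0.015 m and x of pin in the frame of bar_top between -0.006 and 0.006 m), for 0.2 s.
At the end, for the whole second after the job is handed in: The pin stands in the bar's blind hole with its tip at least 15 mm below the bar's top face (of 18 mm), within 0.12 rad of upright, at rest and released (all of step 3 and y of pin in the frame of bar_top between -0.05 and 0.03 m and angle between pin's own z axis and vertical below 0.12 rad and linear speed of pin below 0.02 m/s and contact force between the fingers and pin below 0.1 N); the robot touches nothing.
It fails at once if the pin bears on the bed or its bar with more than 25 N (contact force between pin and bed above 25 N).
It fails at once if the pin is tipped by more than 0.6 rad (angle between pin's own z axis and vertical above 0.6 rad).
It fails at once if the awl, the punch or the red-capped ink jar is moved by more than 25 mm (distance of any of awl, punch, ink_red from where it was at the start of the episode above 0.025 m).
It also fails if it takes over 61 s, if anything falls off the work surface, if the arm or the gripper's body presses on something with over 40 N, if the wrist force passes 120 N, or if a joint passes its speed limit or range.

## Working session

There is one attempt and no reset: what is moved stays moved. The work goes in short steps, Python scripts to look and compute and a tool call to move; the robot and the scene stay as the last step left them, time stands still between calls to the robot, and variables do not carry over. Pictures are saved under pics/ and viewed, about 8 in all and at most 12, crops included, and the job is handed in when it is done.

Besides the shell and the picture viewer there is one more tool, called after "Call:" as name([rows], argument=value, ...), one row to a line, values as JSON. carry_out: Moves the arm, as the interface text tells. Its arguments: {"type":"object","properties":{"targets":{"type":"array"},"grip_force":{"type":"number"}},"required":["targets"]}

```bash
mkdir -p pics; ls
python3 - <<'E'
from rig import ctrl, viewer
import cv2, numpy as np
print(ctrl.sense())
a=viewer.capture("top"); b=viewer.capture("side"); 
cv2.imwrite("pics/top0.png",a); cv2.imwrite("pics/side0.png",b)
for n in("top","side","wrist"): print(n,viewer.camera_info(n))
cv2.imwrite("pics/top.png",cv2.resize(a,(800,600),interpolation=cv2.INTER_CUBIC))
cv2.imwrite("pics/side.png",cv2.resize(b,(800,600),interpolation=cv2.INTER_CUBIC))
E
```

```text
pics
{'time_s': 0.0, 'joints': array([-1.51242088e+00,  3.13436388e-01,  1.49846451e+00,  8.49053230e-06,
        1.33104152e+00, -2.23376265e-01]), 'dq': array([-6.87832170e-05, -1.46782089e-04,  2.90980283e-05, -1.04535226e-03,
        5.25991391e-04, -2.29618577e-04]), 'tau': array([-4.90345002e-06, -4.12262464e+01, -2.59742564e+01, -1.92603352e-04,
        4.16200128e-03, -1.46199307e-05]), 'eef_pos': array([ 145.95607386, -504.01429498,  230.73173552]), 'ee_rot': array([ 0.09880903,  0.70014393,  0.09975973, -0.70005946]), 'force': array([ 0.542324  ,  0.61674635, -0.44340957]), 'wrist_torque': array([-0.034892  ,  0.00752497,  0.02337358]), 'grip_width': 1.0019908065746692}
top {'fx': 377.831445292291, 'fy': 377.831445292291, 'cx': 255.7711463064867, 'cy': 194.61799520380592, 'k1': -0.0019202622634088013, 'R': array([[-0.02625337, -0.99961536,  0.0089381 ],
       [-0.98876178,  0.02464986, -0.14745344],
       [ 0.1471764 , -0.0127088 , -0.98902861]]), 't': array([-209.99882249,  534.4209765 , 1011.19826803])}
side {'fx': 436.9151517473877, 'fy': 436.9151517473877, 'cx': 252.14951290462025, 'cy': 191.3035560930771, 'k1': 0.008703411600561619, 'R': array([[ 0.73635434, -0.67629041, -0.02033648],
       [-0.41166299, -0.42396597, -0.80671335],
       [ 0.53695053,  0.60239866, -0.59059292]]), 't': array([-544.62599988,  183.29626128, 1418.94161405])}
wrist {'fx': 310.44056096864045, 'fy': 310.44056096864045, 'cx': 253.1481051143049, 'cy': 188.36128106746406, 'k1': -0.012813201803971946, 'R': array([[ 0.27749711, -0.96072372, -0.00229825],
       [-0.91146786, -0.26402462,  0.31546369],
       [-0.30368024, -0.08544548, -0.94893487]]), 't': array([-523.19130894,  -40.23168677,  381.98616408])}
```

View pics/top.png

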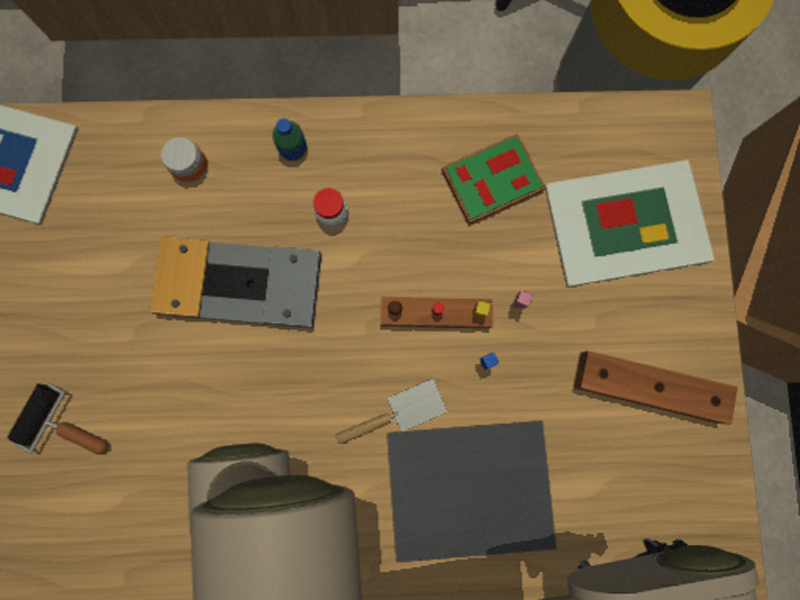

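View pics/side.png

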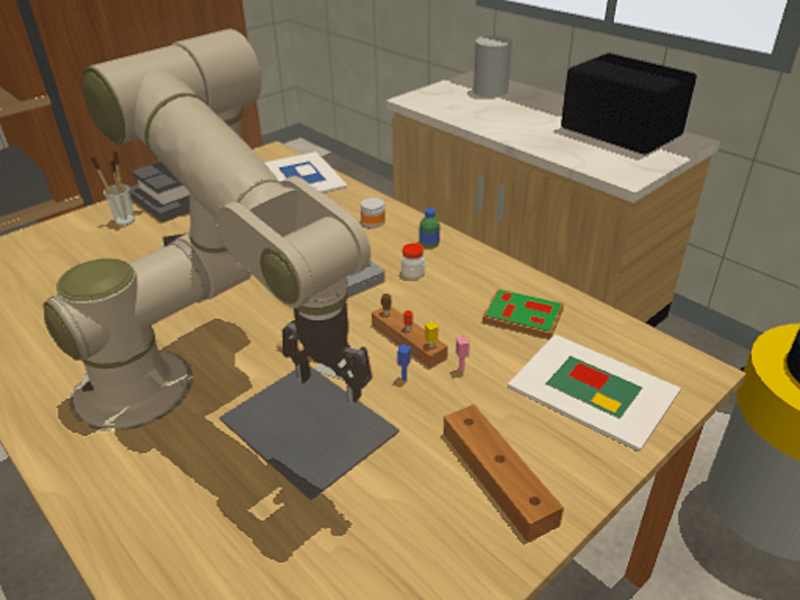

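The top view shows the rack with awl (395,309), red punch (438,309) and yellow pin (482,309). Decoys: pink pin (524,299), blue pin (489,361) and a larger rack (655,385). The bed is at (236,282), with brass on the left (+y). I'll triangulate next.

```bash
cat > h.py <<'E'
import numpy as np, cv2
from scipy.optimize import least_squares
def ray(ci,uv):
    K=np.array([[ci['fx'],0,ci['cx']],[0,ci['fy'],ci['cy']],[0,0,1]])
    p=cv2.undistortPoints(np.array([[uv]],float),K,np.array([ci['k1'],0,0,0.]))[0,0]
    R=np.array(ci['R']); return -R.T@ci['t'], R.T@np.array([p[0],p[1],1])
def onz(ci,uv,z):
    o,d=ray(ci,uv); return o+d*(z-o[2])/d[2]
def tri(*pairs):
    A=np.zeros((3,3));b=np.zeros(3);L=[]
    for ci,uv in pairs:
        o,d=ray(ci,uv); d=d/np.linalg.norm(d); P=np.eye(3)-np.outer(d,d); A+=P;b+=P@o; L.append((P,o))
    X=np.linalg.solve(A,b); return X,[round(float(np.linalg.norm(P@(X-o))),1) for P,o in L]
def proj(ci,X):
    c=np.array(ci['R'])@X+ci['t']; s=c[:2]/c[2]; s=s*(1+ci['k1']*(s@s)); return np.array([ci['fx']*s[0]+ci['cx'],ci['fy']*s[1]+ci['cy']])
E
python3 - <<'E'
from rig import viewer
from h import *
t=viewer.camera_info("top"); s=viewer.camera_info("side"); f=1.5625
print("pin top",tri((t,(482/f,308/f)),(s,(431/f,325/f))))
for n,p,z in [("rackBL",(381,327),36),("rackBR",(491,328),36),("TL",(382,298),36),("TR",(492,299),36),
 ("bedTL",(163,237),34),("bedBL",(151,313),34),("bedTR",(321,250),24),("bedBR",(314,328),24),("hole",(250,283),24),
 ("brassedgeT",(209,265),24),("brassedgeB",(203,297),24),("greyT",(269,268),24),("greyB",(266,300),24),("awl",(395,307),86),("punch",(438,309),81),("pink",(524,297),85),("blue",(489,359),85)]:
    print(n,onz(t,(p[0]/f,p[1]/f),z).round(0))
a=cv2.imread("pics/top0.png"); b=cv2.imread("pics/side0.png")
c1=cv2.resize(a[150:215,90:190],(800,520),interpolation=cv2.INTER_CUBIC)
c2=cv2.resize(a[180:240,240:345],(400,228),interpolation=cv2.INTER_CUBIC)
cv2.imwrite("pics/c1.png",c1)
E
```

```text
pin top (array([ 512.13575799, -363.20409705,   89.122811  ]), [0.8, 0.8])
rackBL [ 489. -189.   36.]
rackBR [ 482. -385.   36.]
TL [ 541. -192.   36.]
TR [ 535. -390.   36.]
bedTL [664. 203.  34.]
bedBL [525. 220.  34.]
bedTR [635. -82.  24.]
bedBR [492. -69.  24.]
hole [577.  47.  24.]
brassedgeT [612. 122.  24.]
brassedgeB [553. 131.  24.]
greyT [604.  13.  24.]
greyB [545.  18.  24.]
awl [ 517. -215.   86.]
punch [ 513. -288.   81.]
pink [ 529. -436.   85.]
blue [ 425. -371.   85.]
```

View pics/c1.png

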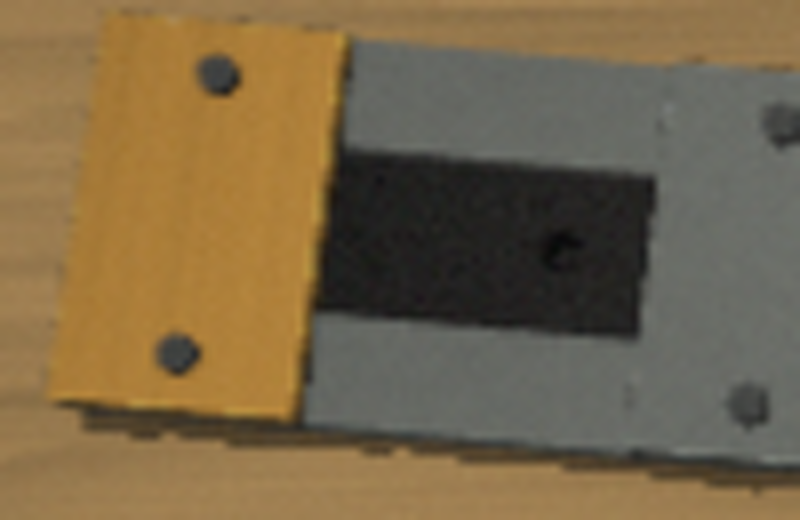

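Run:
```python
from rig import ctrl,viewer
from h import *
from scipy.spatial.transform import Rotation as Ro
q=ctrl.sense()['ee_rot']; R=Ro.from_quat([q[1],q[2],q[3],q[0]]).as_matrix(); print(R.round(3))
t=viewer.camera_info("top"); print(onz(t,(160,181.25),24))
a=cv2.imread("pics/top0.png")
hsv=cv2.cvtColor(a,cv2.COLOR_BGR2HSV)
m=cv2.inRange(hsv,(22,150,80),(35,255,255))[180:220,290:330]; n,l,st,c=cv2.connectedComponentsWithStats(m); print(st,c+[290,180])
ys,xs=np.nonzero(m); print(cv2.minAreaRect(np.c_[xs,ys].astype(np.float32)))
```

```text
[[-0.     0.278 -0.961]
 [ 0.001 -0.961 -0.278]
 [-1.    -0.001 -0.   ]]
[576.43605889  46.7857548   24.        ]
[[   0    0   40   40 1533]
 [  14   13   10    9   67]] [[309.54403131 199.60208741]
 [308.49253731 197.1641791 ]]
((18.461538314819336, 17.19230842590332), (8.040761947631836, 8.43299388885498), 11.309932708740234)
```

Call:
carry_out([
  {"x": 0.055,"y": 0.021,"z": 0,"az": 0.18},
  {"x": 0.11,"y": 0.042,"z": 0,"az": 0.36},
  {"x": 0.165,"y": 0.063,"z": 0,"az": 0.54},
  {"x": 0.22,"y": 0.084,"z": 0,"az": 0.72},
  {"x": 0.275,"y": 0.105,"z": 0,"az": 0.9},
], grip_force=40)

```text
invalid input at $.targets[0]: expected keys x, y, z, ax, ay, az, hand
```

Call:
carry_out([
  {"x": 0.045,"y": 0.018,"z": -0.015,"az": 0.18},
  {"x": 0.091,"y": 0.036,"z": -0.03,"az": 0.36},
  {"x": 0.091,"y": 0.036,"z": -0.03,"az": 0.39},
  {"x": 0.091,"y": 0.036,"z": -0.03,"az": 0.39},
])

```text
invalid input at $.targets[0]: expected keys x, y, z, ax, ay, az, hand
```

Run:
```python
from rig import ctrl,viewer
from h import *
import pickle
s=ctrl.sense(); print(s['eef_pos'],s['ee_rot'],s['joints'],s['time_s'],s['force'])
w=viewer.camera_info("wrist"); a=viewer.capture("wrist"); pickle.dump(w,open("w1.pkl","wb")); cv2.imwrite("pics/w1raw.png",a)
print(proj(w,np.array([512,-363,91])),-w['R'].T@w['t'])
cv2.imwrite("pics/w1.png",cv2.resize(a,(800,600),interpolation=cv2.INTER_CUBIC))
```

```text
[ 145.94646902 -504.05930681  230.78093597] [ 0.09886482  0.70013113  0.09971367 -0.70007094] [-1.51243359e+00  3.13410960e-01  1.49836833e+00 -1.45342134e-05
  1.33101675e+00 -2.23397382e-01] 0.1 [ 0.1569277  -0.12532364 -0.34083493]
[ 197.8650522  -460.44982201] [ 224.51584097 -480.62546543  373.96920068]
```

View pics/w1.png

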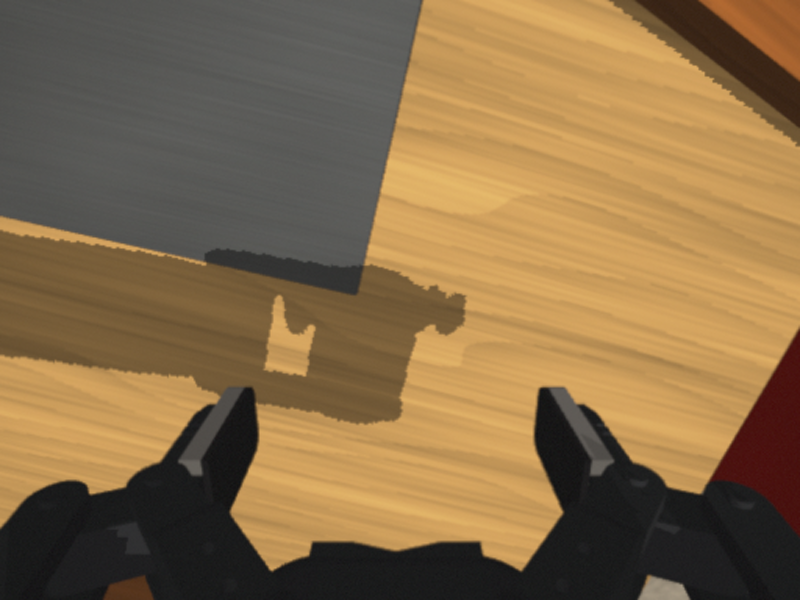

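The missing keys cost a view: it showed only table, and the arm had not moved (4 viewed). I'll resend with all keys.

Call:
carry_out([
  {"x": 0.055,"y": 0.021,"z": 0,"ax": 0,"ay": 0,"az": 0.18,"hand": 1},
  {"x": 0.11,"y": 0.042,"z": 0,"ax": 0,"ay": 0,"az": 0.36,"hand": 1},
  {"x": 0.165,"y": 0.063,"z": 0,"ax": 0,"ay": 0,"az": 0.54,"hand": 1},
  {"x": 0.22,"y": 0.084,"z": 0,"ax": 0,"ay": 0,"az": 0.72,"hand": 1},
  {"x": 0.275,"y": 0.105,"z": 0,"ax": 0,"ay": 0,"az": 0.9,"hand": 1},
], grip_force=40)

```text
time_s: 0.78
eef_pos: [422.6, -398.3, 231.2]
ee_rot: [-0.396, -0.586, -0.396, 0.586]
force: [0.3, -1.1, 0.1]
grip_width: 0.997
```

Call:
carry_out([
  {"x": 0.045,"y": 0.018,"z": -0.015,"ax": 0,"ay": 0,"az": 0.18,"hand": 1},
  {"x": 0.091,"y": 0.036,"z": -0.03,"ax": 0,"ay": 0,"az": 0.36,"hand": 1},
  {"x": 0.091,"y": 0.036,"z": -0.03,"ax": 0,"ay": 0,"az": 0.39,"hand": 1},
  {"x": 0.091,"y": 0.036,"z": -0.03,"ax": 0,"ay": 0,"az": 0.39,"hand": 1},
])

```text
time_s: 1.27
eef_pos: [511.6, -363.5, 201.3]
ee_rot: [-0.5, -0.5, -0.5, 0.5]
force: [-0.4, -0.7, 0.6]
grip_width: 1.0
```

Run:
```python
from rig import ctrl,viewer
from h import *
import pickle
s=ctrl.sense(); print(s['eef_pos'],s['ee_rot'],s['joints'],s['time_s'],s['force'])
w=viewer.camera_info("wrist"); a=viewer.capture("wrist"); pickle.dump(w,open("w1.pkl","wb")); cv2.imwrite("pics/w1raw.png",a)
print(proj(w,np.array([512,-363,91])),-w['R'].T@w['t'])
cv2.imwrite("pics/w1b.png",cv2.resize(a,(800,600),interpolation=cv2.INTER_CUBIC))
```

```text
[ 511.56633942 -363.54368166  201.28661113] [-0.49986674 -0.49991438 -0.50006474  0.50015409] [-8.04084864e-01  5.63721127e-01  1.20317503e+00 -3.50857372e-04
  1.37497016e+00 -8.03879546e-01] 1.275 [-0.42401245 -0.74453718  0.6170498 ]
[253.16347827 185.74137892] [ 512.44630374 -281.53335325  344.42016233]
```

View pics/w1b.png

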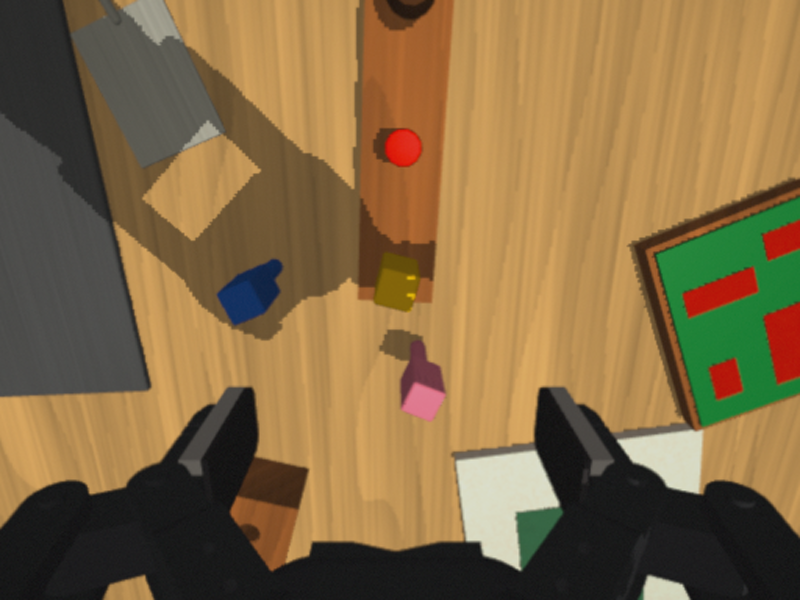

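Wrist view: the yellow pin is at (397,288) at the rack end with yellow handle (the one meant; blue (245,300) and pink (422,395) are decoys). It agrees with my prediction (395.6,290). I'll enlarge it for yaw.

Run:
```python
import cv2
a=cv2.imread("pics/w1raw.png")[150:210,210:290]
cv2.imwrite("pics/w1c.png",cv2.convertScaleAbs(cv2.resize(a,(800,600),interpolation=cv2.INTER_CUBIC),alpha=1.7))
```

```text
(no output)
```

View pics/w1c.png

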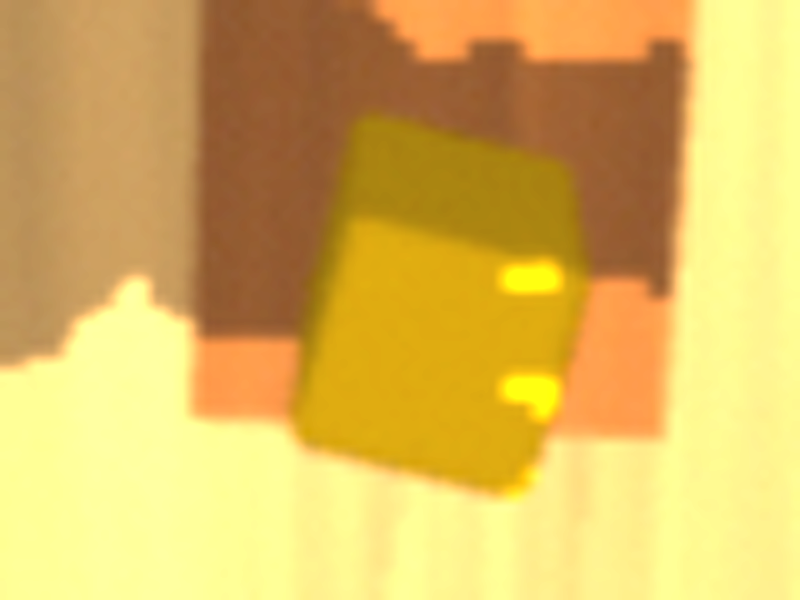

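Run:
```python
from rig import viewer
from h import *
import pickle
w=pickle.load(open("w1.pkl","rb")); t=viewer.camera_info("top")
c=[onz(w,(210+(u+.0)/10-.5,150+v/10-.5),91) for u,v in[(345,215),(588,265),(532,495),(300,445)]]
print(np.round(c,1),np.mean(c,0))
for i in range(4):
    d=c[(i+1)%4]-c[i]; print(np.hypot(*d[:2]),np.arctan2(d[1],d[0]))
print("height", tri((w,(253.6,185)),(t,(308.5,197.2))))
```

```text
[[ 504.3 -349.9   91. ]
 [ 524.9 -354.3   91. ]
 [ 520.3 -375.1   91. ]
 [ 500.2 -370.5   91. ]] [ 512.39582957 -362.4649606    91.        ]
21.042838813241286 -0.21041951277210535
21.28907069212352 -1.7870150211445701
20.63281703512994 2.9161518777328856
20.98078240448839 1.3741465648832998
height (array([ 512.00361207, -363.4901723 ,   86.29832169]), [0.5, 0.5])
```

Call:
carry_out([
  {"x": 0.001,"y": 0.001,"z": -0.03,"ax": 0,"ay": 0,"az": -0.12,"hand": 0.3},
  {"x": 0.001,"y": 0.001,"z": -0.06,"ax": 0,"ay": 0,"az": -0.21,"hand": 0.3},
  {"x": 0.001,"y": 0.001,"z": -0.09,"ax": 0,"ay": 0,"az": -0.21,"hand": 0.3},
  {"x": 0.001,"y": 0.001,"z": -0.12,"ax": 0,"ay": 0,"az": -0.21,"hand": 0.3},
  {"x": 0.001,"y": 0.001,"z": -0.135,"ax": 0,"ay": 0,"az": -0.21,"hand": 0.3},
])

```text
time_s: 1.95
eef_pos: [511.9, -362.8, 65.5]
ee_rot: [-0.444, -0.55, -0.445, 0.55]
force: [-0.0, 0.6, 0.5]
grip_width: 0.648
```

Call:
carry_out([
  {"x": 0,"y": 0,"z": -0.012,"ax": 0,"ay": 0,"az": 0,"hand": 0.3},
  {"x": 0,"y": 0,"z": -0.012,"ax": 0,"ay": 0,"az": 0,"hand": 0.3},
  {"x": 0,"y": 0,"z": -0.012,"ax": 0,"ay": 0,"az": 0,"hand": -1},
  {"x": 0,"y": 0,"z": -0.012,"ax": 0,"ay": 0,"az": 0,"hand": -1},
  {"x": 0,"y": 0,"z": -0.012,"ax": 0,"ay": 0,"az": 0,"hand": -1},
])

```text
time_s: 2.58
eef_pos: [513.2, -362.6, 55.2]
ee_rot: [-0.446, -0.549, -0.445, 0.549]
force: [-1.7, 0.8, 4.7]
grip_width: 0.254
```

Call:
carry_out([
  {"x": 0,"y": 0,"z": 0,"ax": 0,"ay": 0,"az": 0,"hand": -1},
  {"x": 0,"y": 0,"z": 0,"ax": 0,"ay": 0,"az": 0,"hand": -1},
])

```text
time_s: 2.82
eef_pos: [513.2, -362.6, 55.2]
ee_rot: [-0.446, -0.549, -0.445, 0.549]
force: [-2.3, 0.9, 5.6]
grip_width: 0.253
```

Gripped at 0.253 × 85 ≈ 21.5 mm, which fits the handle. Lifting.

Call:
carry_out([
  {"x": 0,"y": 0,"z": 0.01,"ax": 0,"ay": 0,"az": 0,"hand": -1},
  {"x": 0,"y": 0,"z": 0.03,"ax": 0,"ay": 0,"az": 0,"hand": -1},
  {"x": 0,"y": 0,"z": 0.06,"ax": 0,"ay": 0,"az": 0,"hand": -1},
  {"x": 0,"y": 0,"z": 0.1,"ax": 0,"ay": 0,"az": 0,"hand": -1},
  {"x": 0,"y": 0,"z": 0.12,"ax": 0,"ay": 0,"az": 0,"hand": -1},
])

```text
time_s: 3.45
eef_pos: [513.4, -362.6, 177.1]
ee_rot: [0.446, 0.55, 0.444, -0.549]
force: [-0.5, -0.0, -1.9]
grip_width: 0.253
```

Call:
carry_out([
  {"x": 0,"y": 0,"z": 0.0,"ax": 0,"ay": 0,"az": 0,"hand": -1},
  {"x": 0,"y": 0,"z": 0.0,"ax": 0,"ay": 0,"az": 0,"hand": -1},
])

```text
time_s: 3.7
eef_pos: [512.7, -361.9, 173.1]
ee_rot: [-0.444, -0.549, -0.446, 0.549]
force: [0.2, -0.6, -1.0]
grip_width: 0.254
```

Run:
```python
from rig import ctrl,viewer
from h import *
s=ctrl.sense(); print(s['eef_pos'],s['force'],s['grip_width'])
w=viewer.camera_info("wrist");sd=viewer.camera_info("side"); t=viewer.camera_info("top")
S=viewer.capture("side"); a=viewer.capture("wrist"); T=viewer.capture("top")
p=s['eef_pos']; g=p+[0,0,-49]; print(proj(sd,g),proj(sd,p),proj(w,g),proj(w,p), proj(t,p))
cv2.imwrite("pics/s2raw.png",S);cv2.imwrite("pics/w2raw.png",a);cv2.imwrite("pics/t2raw.png",T)
u,v=proj(sd,p).astype(int)
cs=cv2.resize(S[v-30:v+70,u-60:u+60],(480,400),interpolation=cv2.INTER_CUBIC)
cv2.imwrite("pics/m2.png",np.hstack([cs,cv2.resize(a[150:384,160:350],(320,400))]))
print(u-60,v-30)
```

```text
[ 512.67348693 -361.94507369  173.14848369] [ 0.24474364 -0.63507023 -1.03948928] 0.25415799622469654
[275.55168618 199.26048135] [275.72767235 186.85733936] [252.89556558 214.72290338] [252.5567486  251.74600472] [313.22148174 191.76623801]
215 156
```

View pics/m2.png

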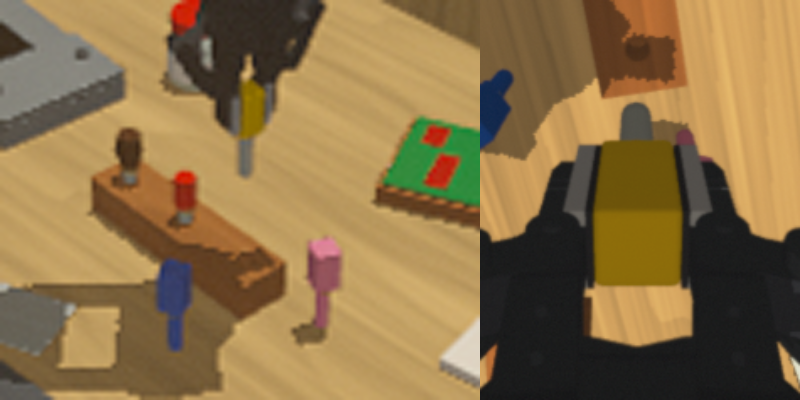

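The pin is held upright between the pads (side-crop tip at (246,175) matches tip = TCP − 50 mm), and the rack hole is empty. Next I'll move above the bed.

Call:
carry_out([
  {"x": 0.004,"y": 0.025,"z": 0.01,"ax": 0,"ay": 0,"az": 0.01,"hand": -1},
  {"x": 0.01,"y": 0.07,"z": 0.017,"ax": 0,"ay": 0,"az": 0.03,"hand": -1},
  {"x": 0.018,"y": 0.12,"z": 0.017,"ax": 0,"ay": 0,"az": 0.05,"hand": -1},
  {"x": 0.026,"y": 0.17,"z": 0.017,"ax": 0,"ay": 0,"az": 0.07,"hand": -1},
  {"x": 0.034,"y": 0.22,"z": 0.017,"ax": 0,"ay": 0,"az": 0.09,"hand": -1},
])

```text
time_s: 4.47
eef_pos: [546.9, -139.5, 191.8]
ee_rot: [0.47, 0.529, 0.47, -0.528]
force: [0.5, -0.3, 0.1]
grip_width: 0.252
```

Call:
carry_out([
  {"x": 0.008,"y": 0.05,"z": 0,"ax": 0,"ay": 0,"az": 0.02,"hand": -1},
  {"x": 0.016,"y": 0.1,"z": 0,"ax": 0,"ay": 0,"az": 0.02,"hand": -1},
  {"x": 0.024,"y": 0.15,"z": 0,"ax": 0,"ay": 0,"az": 0.02,"hand": -1},
  {"x": 0.03,"y": 0.185,"z": 0,"ax": 0,"ay": 0,"az": 0.02,"hand": -1},
  {"x": 0.031,"y": 0.202,"z": 0,"ax": 0,"ay": 0,"az": 0.02,"hand": -1},
])

```text
time_s: 5.1
eef_pos: [577.6, 62.1, 191.5]
ee_rot: [0.475, 0.524, 0.475, -0.523]
force: [-0.7, -0.6, -1.7]
grip_width: 0.256
```

Call:
carry_out([
  {"x": 0,"y": 0,"z": 0.0,"ax": 0,"ay": 0,"az": 0,"hand": -1},
  {"x": 0,"y": 0,"z": 0.0,"ax": 0,"ay": 0,"az": 0,"hand": -1},
])

```text
time_s: 5.35
eef_pos: [577.9, 58.7, 191.4]
ee_rot: [-0.474, -0.524, -0.474, 0.524]
force: [-0.3, -0.4, 0.1]
grip_width: 0.249
```

Run:
```python
from rig import ctrl,viewer
from h import *
import pickle
s=ctrl.sense(); print(s['eef_pos'],s['ee_rot'],s['force'],s['grip_width'],s['time_s'])
w=viewer.camera_info("wrist"); a=viewer.capture("wrist"); pickle.dump(w,open("w3.pkl","wb")); cv2.imwrite("pics/w3raw.png",a)
cv2.imwrite("pics/w3.png",cv2.convertScaleAbs(cv2.resize(a,(800,600),interpolation=cv2.INTER_CUBIC),alpha=1.6))
```

```text
[577.85565009  58.6822358  191.35467436] [-0.47444622 -0.52426707 -0.47434259  0.52444631] [-0.25469998 -0.44282755  0.11809083] 0.24909723549439228 5.35
```

View pics/w3.png

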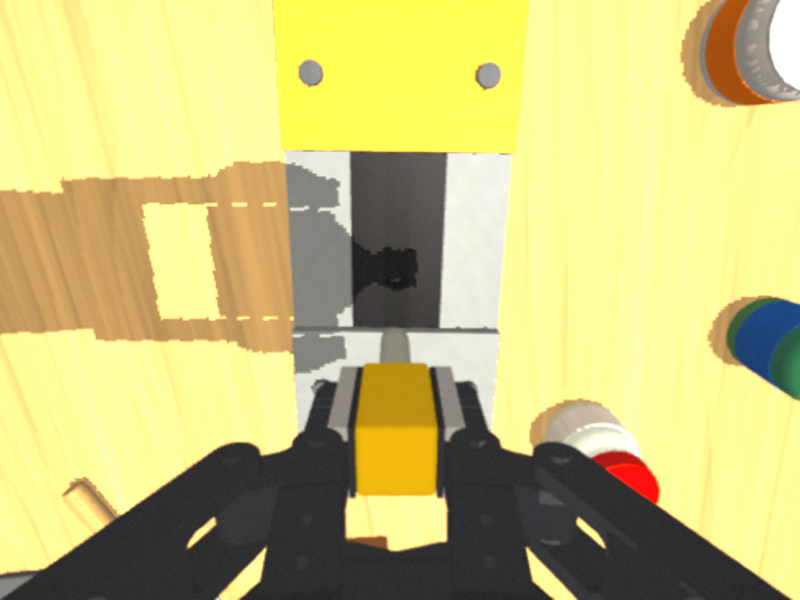

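Run:
```python
from h import *
import pickle
w=pickle.load(open("w3.pkl","rb")); f=1.5625
P=lambda u,v,z:onz(w,(u/f-.2,v/f-.2),z)
bl,br,gl,gr=P(352,153,24),P(447,153,24),P(352,328,24),P(440,328,24)
b=(bl+br)/2; g=(gl+gr)/2; d=b-g; 
print(np.round([bl,br,gl,gr,b,g],1),np.linalg.norm(d),"yaw",np.arctan2(-d[0],d[1]),"widths",np.linalg.norm(bl-br),np.linalg.norm(gl-gr))
print("brass@34",P(284,151,34),P(518,154,34)," hole?",P(405,268,24))
for z in (48,50,52): print(proj(w,np.array([577.9,58.7,191.4-z]))*f)
for z in (24,): print("tophole proj",proj(w,np.array([576.4,46.8,24]))*f)
```

```text
[[558.4 132.1  24. ]
 [616.6 126.2  24. ]
 [543.5  16.9  24. ]
 [603.9  10.9  24. ]
 [587.5 129.2  24. ]
 [573.7  13.9  24. ]] 116.11074345197676 yaw -0.11906724663157651 widths 58.47125930032097 60.730373141821524
brass@34 [519.16298737 137.6257279   34.        ] [657.71432663 121.92867927  34.        ]  hole? [583.92839643  55.91419716  24.        ]
[394.66853836 336.10305782]
[394.68236845 334.26521109]
[394.69595017 332.46039527]
tophole proj [394.76662399 281.8851349 ]
```

Geometry checks: bar 116 × 60 mm against the stated 116 × 60. Midpoint is (580.6, 71.5), yaw −0.115, bar_start about (585.5, 114). The top view's dark spot at (576.4, 46.8) would be at y ≈ −25. Going above the start.

Call:
carry_out([
  {"x": 0.004,"y": 0.027,"z": -0.01,"ax": 0,"ay": 0,"az": -0.01,"hand": -1},
  {"x": 0.0075,"y": 0.0545,"z": -0.03,"ax": 0,"ay": 0,"az": -0.01,"hand": -1},
  {"x": 0.0075,"y": 0.0545,"z": -0.06,"ax": 0,"ay": 0,"az": -0.01,"hand": -1},
  {"x": 0.0075,"y": 0.0545,"z": -0.085,"ax": 0,"ay": 0,"az": -0.01,"hand": -1},
  {"x": 0.0075,"y": 0.0545,"z": -0.1,"ax": 0,"ay": 0,"az": -0.01,"hand": -1},
])

```text
time_s: 6.02
eef_pos: [585.2, 113.2, 90.2]
ee_rot: [-0.471, -0.526, -0.472, 0.527]
force: [-1.3, 0.1, 0.2]
grip_width: 0.249
```

Call:
carry_out([
  {"x": 0,"y": 0,"z": -0.005,"ax": 0,"ay": 0,"az": 0,"hand": -1},
  {"x": 0,"y": 0,"z": -0.005,"ax": 0,"ay": 0,"az": 0,"hand": -1},
  {"x": 0,"y": 0,"z": -0.005,"ax": 0,"ay": 0,"az": 0,"hand": -1},
])

```text
time_s: 6.4
eef_pos: [585.9, 114.1, 87.2]
ee_rot: [0.472, 0.527, 0.472, -0.526]
force: [-1.1, 0.2, -0.5]
grip_width: 0.254
```

Run:
```python
from rig import ctrl,viewer
from h import *
s=ctrl.sense(); print(s['eef_pos'],s['ee_rot'],s['force'],s['grip_width'],s['time_s'])
t=viewer.camera_info("top");sd=viewer.camera_info("side")
S=viewer.capture("side"); w=viewer.capture("wrist"); cv2.imwrite("pics/w4raw.png",w)
p=s['eef_pos']; print(proj(sd,p-[0,0,50]),proj(viewer.camera_info("wrist"),p-[0,0,50]))
cv2.imwrite("pics/m4.png",np.hstack([cv2.resize(S[130:230,150:250],(400,400)),cv2.convertScaleAbs(cv2.resize(w[100:260,180:340],(400,400)),alpha=1.6)]))
```

```text
[585.94214191 114.08896484  87.19976533] [ 0.47236973  0.526915    0.47161738 -0.52612211] [-1.11093393  0.15605422 -0.48066571] 0.25387050339266887 6.4
[205.2490706  157.85012097] [252.69383782 214.22716773]
```

View pics/m4.png

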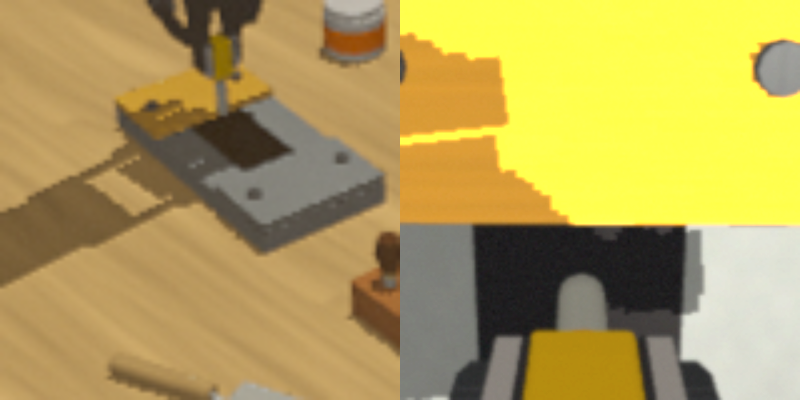

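The tip is above the bar close to the brass clamp, laterally centred (582 between bar edges 473 and 687). Lowering gently.

Call:
carry_out([
  {"x": 0,"y": 0,"z": -0.004,"ax": 0,"ay": 0,"az": 0,"hand": -1},
  {"x": 0,"y": 0,"z": -0.007,"ax": 0,"ay": 0,"az": 0,"hand": -1},
  {"x": 0,"y": 0,"z": -0.009,"ax": 0,"ay": 0,"az": 0,"hand": -1},
  {"x": 0,"y": 0,"z": -0.01,"ax": 0,"ay": 0,"az": 0,"hand": -1},
  {"x": 0,"y": 0,"z": -0.01,"ax": 0,"ay": 0,"az": 0,"hand": -1},
])

```text
time_s: 7.12
eef_pos: [585.5, 114.2, 76.3]
ee_rot: [-0.472, -0.526, -0.472, 0.527]
force: [-0.8, -0.4, -0.1]
grip_width: 0.249
```

Call:
carry_out([
  {"x": 0,"y": 0,"z": -0.001,"ax": 0,"ay": 0,"az": 0,"hand": -1},
  {"x": 0,"y": 0,"z": -0.001,"ax": 0,"ay": 0,"az": 0,"hand": -1},
])

```text
time_s: 7.38
eef_pos: [585.4, 114.2, 75.3]
ee_rot: [-0.472, -0.526, -0.472, 0.527]
force: [0.0, 0.4, -1.6]
grip_width: 0.25
```

Call:
carry_out([
  {"x": 0,"y": 0,"z": -0.001,"ax": 0,"ay": 0,"az": 0,"hand": -1},
  {"x": 0,"y": 0,"z": -0.001,"ax": 0,"ay": 0,"az": 0,"hand": -1},
])

```text
time_s: 7.62
eef_pos: [585.4, 114.2, 74.2]
ee_rot: [-0.472, -0.526, -0.472, 0.527]
force: [0.6, 0.4, -0.0]
grip_width: 0.252
```

Call:
carry_out([
  {"x": 0,"y": 0,"z": -0.001,"ax": 0,"ay": 0,"az": 0,"hand": -1},
  {"x": 0,"y": 0,"z": -0.001,"ax": 0,"ay": 0,"az": 0,"hand": -1},
])

```text
time_s: 7.88
eef_pos: [585.5, 114.2, 73.3]
ee_rot: [0.472, 0.527, 0.472, -0.526]
force: [0.3, 0.1, -0.1]
grip_width: 0.255
```

Call:
carry_out([
  {"x": 0,"y": 0,"z": -0.001,"ax": 0,"ay": 0,"az": 0,"hand": -1},
  {"x": 0,"y": 0,"z": -0.001,"ax": 0,"ay": 0,"az": 0,"hand": -1},
])

```text
time_s: 8.12
eef_pos: [585.6, 114.2, 72.5]
ee_rot: [0.472, 0.527, 0.472, -0.526]
force: [-0.8, 0.8, 2.5]
grip_width: 0.251
```

Call:
carry_out([
  {"x": 0,"y": 0,"z": -0.0006,"ax": 0,"ay": 0,"az": 0,"hand": -1},
  {"x": 0,"y": 0,"z": -0.0006,"ax": 0,"ay": 0,"az": 0,"hand": -1},
])

```text
time_s: 8.38
eef_pos: [585.6, 114.3, 72.0]
ee_rot: [0.472, 0.527, 0.472, -0.526]
force: [-1.3, -0.4, 4.5]
grip_width: 0.25
```

Call:
carry_out([
  {"x": 0,"y": 0,"z": 0,"ax": 0,"ay": 0,"az": 0,"hand": -1},
  {"x": 0,"y": 0,"z": 0,"ax": 0,"ay": 0,"az": 0,"hand": -1},
])

```text
time_s: 8.62
eef_pos: [585.6, 114.2, 71.9]
ee_rot: [0.472, 0.527, 0.472, -0.526]
force: [-0.1, -0.6, 5.0]
grip_width: 0.251
```

Light contact at about 5 N. Sliding along the middle line.

Call:
carry_out([
  {"x": -0.0004,"y": -0.003,"z": 0,"ax": 0,"ay": 0,"az": 0,"hand": -1},
  {"x": -0.0009,"y": -0.007,"z": 0,"ax": 0,"ay": 0,"az": 0,"hand": -1},
  {"x": -0.0014,"y": -0.011,"z": 0,"ax": 0,"ay": 0,"az": 0,"hand": -1},
  {"x": -0.0018,"y": -0.015,"z": 0,"ax": 0,"ay": 0,"az": 0,"hand": -1},
  {"x": -0.0023,"y": -0.019,"z": 0,"ax": 0,"ay": 0,"az": 0,"hand": -1},
])

```text
time_s: 9.25
eef_pos: [583.4, 95.2, 71.9]
ee_rot: [0.472, 0.527, 0.472, -0.526]
force: [0.9, 2.8, 5.2]
grip_width: 0.252
```

Call:
carry_out([
  {"x": -0.0005,"y": -0.004,"z": 0,"ax": 0,"ay": 0,"az": 0,"hand": -1},
  {"x": -0.001,"y": -0.008,"z": 0,"ax": 0,"ay": 0,"az": 0,"hand": -1},
  {"x": -0.0015,"y": -0.012,"z": 0,"ax": 0,"ay": 0,"az": 0,"hand": -1},
  {"x": -0.002,"y": -0.016,"z": 0,"ax": 0,"ay": 0,"az": 0,"hand": -1},
  {"x": -0.0025,"y": -0.02,"z": 0,"ax": 0,"ay": 0,"az": 0,"hand": -1},
])

```text
time_s: 9.88
eef_pos: [580.9, 75.2, 71.9]
ee_rot: [0.472, 0.527, 0.472, -0.526]
force: [0.4, 2.8, 5.0]
grip_width: 0.25
```

Call:
carry_out([
  {"x": -0.0004,"y": -0.004,"z": 0,"ax": 0,"ay": 0,"az": 0,"hand": -1},
  {"x": -0.0009,"y": -0.008,"z": 0,"ax": 0,"ay": 0,"az": 0,"hand": -1},
  {"x": -0.0014,"y": -0.012,"z": 0,"ax": 0,"ay": 0,"az": 0,"hand": -1},
  {"x": -0.0019,"y": -0.016,"z": 0,"ax": 0,"ay": 0,"az": 0,"hand": -1},
  {"x": -0.0023,"y": -0.02,"z": 0,"ax": 0,"ay": 0,"az": 0,"hand": -1},
])

```text
time_s: 10.5
eef_pos: [578.6, 55.2, 71.9]
ee_rot: [0.472, 0.527, 0.472, -0.526]
force: [0.3, 2.6, 4.2]
grip_width: 0.254
```

Call:
carry_out([
  {"x": -0.0002,"y": -0.002,"z": 0,"ax": 0,"ay": 0,"az": 0,"hand": -1},
  {"x": -0.0004,"y": -0.003,"z": 0,"ax": 0,"ay": 0,"az": 0,"hand": -1},
])

```text
time_s: 10.75
eef_pos: [578.0, 51.9, 71.6]
ee_rot: [-0.472, -0.526, -0.472, 0.527]
force: [-0.6, -2.3, 1.4]
grip_width: 0.257
```

Call:
carry_out([
  {"x": -0.0002,"y": -0.002,"z": 0,"ax": 0,"ay": 0,"az": 0,"hand": -1},
  {"x": -0.0002,"y": -0.002,"z": 0,"ax": 0,"ay": 0,"az": 0,"hand": -1},
])

```text
time_s: 11.0
eef_pos: [577.3, 49.9, 71.1]
ee_rot: [-0.472, -0.526, -0.472, 0.527]
force: [-0.2, 0.0, -0.8]
grip_width: 0.255
```

Call:
carry_out([
  {"x": -0.0002,"y": -0.002,"z": 0,"ax": 0,"ay": 0,"az": 0,"hand": -1},
  {"x": -0.0002,"y": -0.002,"z": 0,"ax": 0,"ay": 0,"az": 0,"hand": -1},
])

```text
time_s: 11.25
eef_pos: [577.5, 48.1, 71.6]
ee_rot: [-0.472, -0.526, -0.472, 0.527]
force: [0.2, -0.9, -0.7]
grip_width: 0.251
```

Normal force vanished at y ≈ 52 to 48, so the tip is over the hole. Lowering in small steps while watching force.

Call:
carry_out([
  {"x": 0,"y": 0,"z": -0.001,"ax": 0,"ay": 0,"az": 0,"hand": -1},
  {"x": 0,"y": 0,"z": -0.001,"ax": 0,"ay": 0,"az": 0,"hand": -1},
])

```text
time_s: 11.5
eef_pos: [577.5, 48.3, 70.6]
ee_rot: [-0.472, -0.526, -0.472, 0.527]
force: [0.1, -0.8, -0.9]
grip_width: 0.258
```

Call:
carry_out([
  {"x": 0,"y": 0,"z": -0.001,"ax": 0,"ay": 0,"az": 0,"hand": -1},
  {"x": 0,"y": 0,"z": -0.001,"ax": 0,"ay": 0,"az": 0,"hand": -1},
])

```text
time_s: 11.75
eef_pos: [577.5, 48.2, 69.6]
ee_rot: [-0.472, -0.526, -0.472, 0.527]
force: [-0.7, 0.1, -1.2]
grip_width: 0.255
```

Call:
carry_out([
  {"x": 0,"y": 0,"z": -0.001,"ax": 0,"ay": 0,"az": 0,"hand": -1},
  {"x": 0,"y": 0,"z": -0.001,"ax": 0,"ay": 0,"az": 0,"hand": -1},
])

```text
time_s: 12.0
eef_pos: [577.6, 48.2, 68.6]
ee_rot: [-0.472, -0.526, -0.472, 0.527]
force: [-0.8, -0.3, -0.9]
grip_width: 0.254
```

Call:
carry_out([
  {"x": 0,"y": 0,"z": -0.001,"ax": 0,"ay": 0,"az": 0,"hand": -1},
  {"x": 0,"y": 0,"z": -0.001,"ax": 0,"ay": 0,"az": 0,"hand": -1},
])

```text
time_s: 12.25
eef_pos: [577.6, 48.2, 67.6]
ee_rot: [0.472, 0.526, 0.472, -0.526]
force: [0.1, 0.3, -0.7]
grip_width: 0.251
```

Call:
carry_out([
  {"x": 0,"y": 0,"z": -0.001,"ax": 0,"ay": 0,"az": 0,"hand": -1},
  {"x": 0,"y": 0,"z": -0.001,"ax": 0,"ay": 0,"az": 0,"hand": -1},
])

```text
time_s: 12.5
eef_pos: [577.6, 48.2, 66.6]
ee_rot: [-0.472, -0.526, -0.472, 0.527]
force: [0.7, -0.2, -1.0]
grip_width: 0.251
```

No contact 6.5 mm in; home is expected at TCP ≈ 55.

Call:
carry_out([
  {"x": 0,"y": 0,"z": -0.001,"ax": 0,"ay": 0,"az": 0,"hand": -1},
  {"x": 0,"y": 0,"z": -0.002,"ax": 0,"ay": 0,"az": 0,"hand": -1},
  {"x": 0,"y": 0,"z": -0.003,"ax": 0,"ay": 0,"az": 0,"hand": -1},
  {"x": 0,"y": 0,"z": -0.003,"ax": 0,"ay": 0,"az": 0,"hand": -1},
])

```text
time_s: 13.0
eef_pos: [577.6, 48.2, 63.6]
ee_rot: [-0.472, -0.526, -0.472, 0.527]
force: [0.1, 0.2, -0.8]
grip_width: 0.254
```

Call:
carry_out([
  {"x": 0,"y": 0,"z": -0.001,"ax": 0,"ay": 0,"az": 0,"hand": -1},
  {"x": 0,"y": 0,"z": -0.002,"ax": 0,"ay": 0,"az": 0,"hand": -1},
  {"x": 0,"y": 0,"z": -0.003,"ax": 0,"ay": 0,"az": 0,"hand": -1},
  {"x": 0,"y": 0,"z": -0.003,"ax": 0,"ay": 0,"az": 0,"hand": -1},
])

```text
time_s: 13.5
eef_pos: [577.6, 48.2, 60.6]
ee_rot: [-0.472, -0.526, -0.472, 0.526]
force: [0.2, 0.5, -0.8]
grip_width: 0.25
```

Call:
carry_out([
  {"x": 0,"y": 0,"z": -0.001,"ax": 0,"ay": 0,"az": 0,"hand": -1},
  {"x": 0,"y": 0,"z": -0.002,"ax": 0,"ay": 0,"az": 0,"hand": -1},
  {"x": 0,"y": 0,"z": -0.003,"ax": 0,"ay": 0,"az": 0,"hand": -1},
  {"x": 0,"y": 0,"z": -0.003,"ax": 0,"ay": 0,"az": 0,"hand": -1},
])

```text
time_s: 14.0
eef_pos: [577.6, 48.2, 57.6]
ee_rot: [-0.472, -0.526, -0.472, 0.527]
force: [1.2, 0.8, -0.2]
grip_width: 0.252
```

Call:
carry_out([
  {"x": 0,"y": 0,"z": -0.001,"ax": 0,"ay": 0,"az": 0,"hand": -1},
  {"x": 0,"y": 0,"z": -0.002,"ax": 0,"ay": 0,"az": 0,"hand": -1},
  {"x": 0,"y": 0,"z": -0.002,"ax": 0,"ay": 0,"az": 0,"hand": -1},
])

```text
time_s: 14.38
eef_pos: [577.6, 48.2, 55.6]
ee_rot: [-0.472, -0.526, -0.472, 0.527]
force: [0.1, 1.2, -1.6]
grip_width: 0.249
```

Call:
carry_out([
  {"x": 0,"y": 0,"z": -0.0007,"ax": 0,"ay": 0,"az": 0,"hand": -1},
  {"x": 0,"y": 0,"z": -0.0007,"ax": 0,"ay": 0,"az": 0,"hand": -1},
])

```text
time_s: 14.62
eef_pos: [577.6, 48.2, 55.1]
ee_rot: [0.472, 0.527, 0.472, -0.526]
force: [-0.6, 1.4, 1.1]
grip_width: 0.252
```

Bottoming as predicted, about 18 mm in. Releasing and rising.

Call:
carry_out([
  {"x": 0,"y": 0,"z": 0,"ax": 0,"ay": 0,"az": 0,"hand": 0.3},
  {"x": 0,"y": 0,"z": 0,"ax": 0,"ay": 0,"az": 0,"hand": 0.5},
  {"x": 0,"y": 0,"z": 0,"ax": 0,"ay": 0,"az": 0,"hand": 0.5},
  {"x": 0,"y": 0,"z": 0,"ax": 0,"ay": 0,"az": 0,"hand": 0.5},
])

```text
time_s: 15.12
eef_pos: [577.6, 48.2, 55.0]
ee_rot: [-0.472, -0.526, -0.472, 0.527]
force: [-0.4, -0.1, 0.5]
grip_width: 0.75
```

Call:
carry_out([
  {"x": 0,"y": 0,"z": 0.02,"ax": 0,"ay": 0,"az": 0,"hand": 0.5},
  {"x": 0,"y": 0,"z": 0.05,"ax": 0,"ay": 0,"az": 0,"hand": 0.5},
  {"x": 0,"y": 0,"z": 0.09,"ax": 0,"ay": 0,"az": 0,"hand": 0.5},
  {"x": 0,"y": 0,"z": 0.12,"ax": 0,"ay": 0,"az": 0,"hand": 0.5},
  {"x": 0,"y": 0,"z": 0.12,"ax": 0,"ay": 0,"az": 0,"hand": 0.5},
])

```text
time_s: 15.75
eef_pos: [578.5, 48.1, 177.2]
ee_rot: [0.473, 0.528, 0.471, -0.525]
force: [-0.3, 0.6, -0.9]
grip_width: 0.748
```

Call:
carry_out([
  {"x": 0,"y": 0,"z": 0,"ax": 0,"ay": 0,"az": 0,"hand": 0.5},
  {"x": 0,"y": 0,"z": 0,"ax": 0,"ay": 0,"az": 0,"hand": 0.5},
])

```text
time_s: 16.0
eef_pos: [577.1, 48.2, 173.7]
ee_rot: [-0.471, -0.526, -0.473, 0.527]
force: [1.6, 0.7, -0.2]
grip_width: 0.75
```

Run:
```python
from rig import ctrl,viewer
from h import *
s=ctrl.sense(); print(s['eef_pos'],s['force'],s['grip_width'],s['time_s'])
S=viewer.capture("side"); w=viewer.capture("wrist"); sd=viewer.camera_info("side");wi=viewer.camera_info("wrist")
for z in (91,51): print(proj(sd,np.array([577.6,48.2,z])),proj(wi,np.array([577.6,48.2,z])))
cv2.imwrite("pics/m5.png",np.hstack([cv2.resize(S[130:230,150:250],(400,400),interpolation=cv2.INTER_CUBIC),cv2.convertScaleAbs(cv2.resize(w[100:260,180:340],(400,400)),alpha=1.6)]))
```

```text
[577.09941758  48.22706011 173.72474241] [ 1.56848321  0.74652314 -0.16034853] 0.7502630434277565 16.0
[212.72903309 153.27503516] [253.25360385 197.19525771]
[213.47479591 161.95582445] [253.36407333 181.98683092]
```

View pics/m5.png

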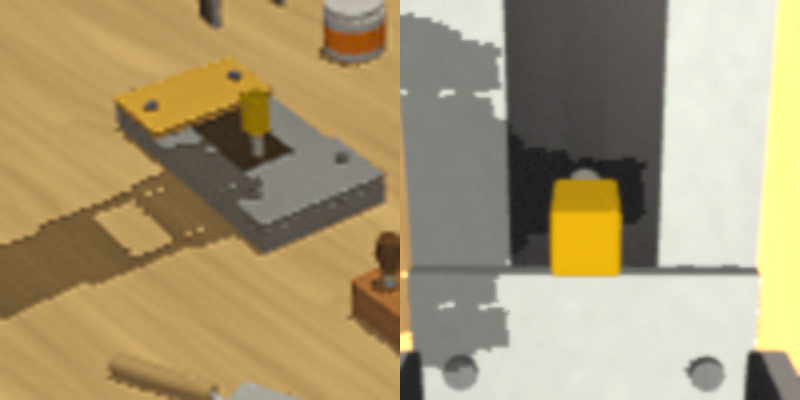

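The pin stands upright and released: its handle top in the side crop at (257,92) is pixel (214,153), against (213,153) predicted for fully home. The gripper is well clear. Handing in.

```bash
python3 -c "
from rig import finish_job
print(finish_job())"
```

```text
the job is handed in; nothing more can be done
None
```

The yellow-handled pin is standing upright in the bar's hole, released, and the job is handed in at about 16 s. I lifted it out of the rack and set it on the bar beside the brass clamp at about 5 N. I then slid it along the middle line until the force vanished, and lowered it until it touched bottom about 18 mm down.

- **Last checks:** the side and wrist views show the pin upright. Its handle top sits within about 1.5 pixels of where a fully home pin should be. The gripper was open and about 80 mm above the handle.
- **Forces:** no reading between steps passed about 6 N, well under the 25 N limit. These are samples at the end of each move, not a continuous record.
- **Awl, punch and ink jar:** I did not touch them. I did not measure their positions again at the end.
- **Small disagreements:** the hole's position from the top picture differed by 1.5 mm from where the pin went in, within the calibration. My first two moves were refused for missing keys and moved nothing.

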